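Pour the burnishing balls from the catch scoop into the tumbling barrel

TASK

Five steel balls have been caught in the scoop that stands under the chute: draw the scoop out by its spout end, which sticks out, until all of it is clear of the chute, keep it level, and let go of it on the bench. Then take it by its wooden handle, lower its lip close over the mouth of the barrel (no more than 5 cm above the rim) before you tip it, and pour all five balls into the barrel. Stand the empty scoop upright on the bench again and leave the other things where they are.

Things in the scene. Friction and masses are not known exactly. Their poses are not given: they have to be found in the camera images.
- scoop_center (a point): Aluminium trough-shaped scoop, open at the spout end, with a wooden bridge handle, 188 mm long, 60 mm wide, about 0.2 kg empty, loose on the bench. This point: on its centre line, 20 mm above its underside. Own x points along its length to the spout, z up; all x values of the scoop's points are measured from here.
- scoop_neck (a point): Where to take the scoop by its spout end: the last part of its straight side walls, midway between their outer faces, 60 mm apart; there the walls stand from 16 to 43 mm above the bench. This point: x = 80 mm, 30 mm above the underside, on the centre line. Axes as the scoop's. At the start this end sticks out of the chute.
- scoop_lip (a point): Middle of the pouring lip at the spout's very end: x = 99 mm, 25 mm above the scoop's underside. Axes as the scoop's.
- handle_grip (a point): Where to take the scoop by its handle: a wooden bar 12 mm wide and 14 mm high, parallel to the scoop's length, x = -90 to -22 mm, on a post at the rear; open below, so fingers straddle it from above. This point: x = -50 mm, at the bar's mid height, 69 mm above the underside. Axes as the scoop's. At the start it is beneath the chute, out of reach from above.
- handle: The scoop's handle, as a part of the scoop (rigid with it); its origin and axes are the scoop's (centre line, on the underside, 20 mm below scoop_center).
- chute: Fixed tilted steel chute on legs, 150 mm wide; origin on the bench, own x points out of its mouth (the way to draw the scoop out), z up. The mouth edge is at x = +10 mm, 98 mm above the bench; the plate rises towards -x to 230 mm. 158 mm between the legs. The scoop starts beneath it, its origin within about 10 mm of the chute's, its spout looking out within 0.06 rad.
- barrel_mouth (a point): Centre of the open mouth of the black rubber tumbling barrel, in the plane of its rim, 100 mm above the bench; z up. The mouth is 120 mm wide inside, wall 7 mm, inner floor 82 mm below the rim. The barrel is fixed on a plywood board 160 x 160 x 10 mm that is screwed to the bench.
- ball0_center (a point): Steel ball 24 mm in diameter, 56 g (one of five alike, loose in the scoop); this point is its centre.
- ball1_center (a point): Steel ball 24 mm in diameter, 56 g (one of five alike, loose in the scoop); this point is its centre.
- ball2_center (a point): Steel ball 24 mm in diameter, 56 g (one of five alike, loose in the scoop); this point is its centre.
- ball3_center (a point): Steel ball 24 mm in diameter, 56 g (one of five alike, loose in the scoop); this point is its centre.
- ball4_center (a point): Steel ball 24 mm in diameter, 56 g (one of five alike, loose in the scoop); this point is its centre.
- hammer: small hammer lying on the right of the bench (-y); a bystander. Origin: underside of the tool, handle towards its own -x.
- screwdriver: screwdriver lying near the robot; a bystander. Origin: underside of the tool, handle towards its own -x.
- jar: closed jar, 66 mm wide, 90 mm tall; a bystander. Origin: centre of its underside.
- can: aluminium can, 62 mm wide, 140 mm tall; a bystander. Origin: centre of its underside.
- dish: shallow white dish, 100 mm wide, 25 mm tall; a bystander. Origin: centre of its underside.
- mandrel: steel ring mandrel standing on a round foot, 64 mm wide, 160 mm tall; a bystander. Origin: centre of its underside.
- mug: mug, 80 mm wide, 95 mm tall; a bystander. Origin: centre of its underside.
- scoop: The whole scoop, origin 20 mm below scoop_center, same axes. The flat floor (3 mm thick) runs from x = -85 to +30 mm between walls 40 mm high, then climbs at 17.5 degrees to the lip, the side walls there 28 mm high,: balls stay in while it is level and roll out when it is tipped nose-down well past that; 45 degrees empties it.
Things that resemble listed ones, but are neither listed nor needed, are in the scene too. Leave any blue look-alike of the scoop alone.

How it is judged:
By the outcome, as a careful person would: the job done as asked, in the order asked, and still so for the second after the job is handed in, with the robot touching nothing.
It also fails if it takes over 72 s, if anything falls off the work surface, if the arm or the gripper's body presses on something with over 40 N, if the wrist force passes 120 N, or if a joint passes its speed limit or range.

ROBOT

A 6-joint arm with a two-finger parallel gripper is mounted at the origin on the work surface. World frame = base frame: x ahead of the robot, y to its left, z up, the work surface at z = 0. Lengths are in m, angles in rad, forces in N, time in s.
With the tool pointing down it reaches from about 0.35 to 0.775 m from the base axis. Payload 5.5 kg.
Tool frame: the origin (TCP) lies at the very end of the fingers, on their centre line; the grasp point (between the pads) lies 19 mm behind it; z points along the fingers, y is the line along which they close (so a half turn about z gives the same grasp; the last joint's range is limited). The gripper opens to 85 mm and grips with 20 to 120 N. Pads are 22 mm wide; open, the fingers measure 114 mm over their backs; the gripper's body (76 mm by 85 mm) begins 54 mm behind the grasp point. The pads swing forward as they close: fully open they stand 13 mm farther back than shut.
Start: joints at [-1.417, 0.313, 0.046, 1.304, 0, 1.431], TCP at [0.167, -0.55, 0.231] pointing down, gripper open.
Joint ranges: [-2.76, 2.76], [-0.86, 1.69], [-1.03, 1.26], [-2.2, 2.34], [-1.47, 1.5], [-3.14, 3.14]. Speed limits (rad/s): [2.57, 2.57, 3.14, 3.14, 3.14, 3.14].

INTERFACE

Orientations are given as a unit quaternion [w, x, y, z].
In Python, from workcell import env, cams, ticket, spotter gives the robot as it stands.
- The arm moves only by the tool jog_arm, never from a script. Its argument "increments" is a list that holds one entry, the list of rows, each a list of 7 numbers: the shift along the tool's x, y, z in units of 0.25 m (1.0 is 0.25 m), then the turn, a rotation vector about the tool's x, y, z in units of 180 degrees (1.0 is 180 degrees), then the closure in counts, from 0 (fully open) to 255 (shut). A call has 1 to 20 rows; each row shifts and turns the commanded pose from where the row before left it, along the tool's axes as they then stand; what a row does not reach is not made up. A row lasts 1/10 s, in which the tool goes at most 50 mm and 8.59 degrees, less where a joint would pass 70% of its speed; a pose out of reach is approached as far as the arm can. A call with a number of a shift or a turn outside -1 to 1 is refused whole. A call with a gripper value outside its range is refused whole. The fingers move at their own pace and stop on an object; "force" is the grip in N (left out, the last holds). Time passes only in rows, so rows that do not move let the fingers close. It gives the time, the measured TCP pose, the force, the opening and the grip force at its end, in the units of the state.
- env.get_state(): the state, without advancing time (a new reading comes with each control period).
- cams.read_camera(name): name is "scene" or "top" or "wrist"; returns a dict with "pixels" (384x512x3 uint8, red, green, blue), "fx", "fy", "cx", "cy" (pixels), "xyz" and "attitude" of the camera in the world; the wrist camera has in their place "mount" (4x4, takes a point from camera to tool coordinates, whose origin is the TCP and whose axes are the flange's). Camera axes: x right, y down, z forward; pixel columns grow to the right and rows downward; lengths in m; the calibration is good to about 2 mm. A picture is of the moment at which its call begins: read the wrist's pose just before it. There is no depth.
- ticket.hand_in(): hands the job in; it is judged then, once.
Trained networks look in the newest picture that a camera, given by its name, has taken for a name from the list of things; names that differ only in an ending like _2 or _b are one class to them, and where a whole thing is asked for, a point or a joint stands for the part that bears it (a point fixed in the world has none). Each returns a list of dicts, best first, with "conf" (0 to 1); they miss things now and then, are a little off and sometimes report something else, mostly with a low value. They report only what shows in the picture. A call takes as long as a camera call. They do not tell look-alikes from the thing itself.
- spotter.find_in(target, camera): "uv" ([column, row] in pixels, amid what is visible of it).
- spotter.cut_out(target, camera): "region" (384x512 bool, what is visible of it) and "uv" ([column, row] in pixels, amid what is visible of it).
- spotter.landmark_of(target, camera): "uv" ([column, row] in pixels: a listed point, or the origin of a listed thing).
The state is a dict: "clock": time; "joint_pos": joint angles; "qvel": joint speeds; "tau": joint torques, N m; "tcp_pos": TCP position; "orientation": TCP orientation; "wrist_force": force on the tool from outside, world axes, zero at the start; "ft_torque": the same for the moment, N m; "finger_gap": finger opening in m; "grip_force": force on a finger pad.
Only numpy, scipy, OpenCV 4.12 (cv2) and the standard library are available. Lean on these libraries where they do the work, as an engineer would, in place of code of your own. Each camera call takes 0.05 s, during which the arm holds its last target. There are 200 camera calls.

## Working session

There is one attempt and no reset: what is moved stays moved. The work goes in short steps, Python scripts to look and compute and a tool call to move; the robot and the scene stay as the last step left them, time stands still between calls to the robot, and variables do not carry over. Pictures are saved under pics/ and viewed, at most 13 in all, crops included, and the job is handed in when it is done.

Besides the shell and the picture viewer there is one more tool, called after "Request:" as name([rows], argument=value, ...), one row to a line, values as JSON. jog_arm: Moves the arm, as the interface text tells. Shifts and turns lie within -1 to 1; 1 stands for 0.25 m of shift or 180 degrees of turn. Its arguments: {"type":"object","properties":{"increments":{"type":"array"},"force":{"type":"number"}},"required":["increments"]}

```bash
ls; mkdir -p pics
cat > h.py <<'E'
import numpy as np, cv2
from scipy.spatial.transform import Rotation as R
from workcell import env, cams, ticket, spotter
def rot(q):
    q=np.array(q,float)
    return q if q.shape==(3,3) else R.from_quat(q,scalar_first=True).as_matrix()
def campose(c,s=None):
    if 'mount' in c:
        M=np.array(c['mount']); Rt=rot(s['orientation'])
        return Rt@M[:3,:3], Rt@M[:3,3]+np.array(s['tcp_pos'])
    return rot(c['attitude']), np.array(c['xyz'])
def px2w(c,uv,z,s=None):
    A,p=campose(c,s); d=A@np.array([(uv[0]-c['cx'])/c['fx'],(uv[1]-c['cy'])/c['fy'],1])
    return p+d*(z-p[2])/d[2]
def w2px(c,P,s=None):
    A,p=campose(c,s); q=A.T@(np.array(P)-p); return np.array([c['fx']*q[0]/q[2]+c['cx'],c['fy']*q[1]/q[2]+c['cy']])
def save(img,n): cv2.imwrite('pics/'+n,cv2.cvtColor(np.ascontiguousarray(img),cv2.COLOR_RGB2BGR))
E
python3 - <<'E'
from h import *
im=[]
names=dict(scoop_center=.02,scoop_neck=.03,scoop_lip=.025,handle_grip=.069,chute=0,barrel_mouth=.1,scoop=0,ball0_center=.03,hammer=0,screwdriver=0,jar=0,can=0,dish=0,mandrel=0,mug=0)
for n in('scene','top'):
    c=cams.read_camera(n); im.append(c['pixels'])
    print(n,np.round(c['xyz'],3),c['attitude'])
    for t,z in names.items():
        r=spotter.landmark_of(t,n)
        print(t,[(np.round(q['uv']).tolist(),round(q['conf'],2),np.round(px2w(c,q['uv'],z)[:2],3).tolist()) for q in r[:3]])
v=np.vstack(im); save(cv2.resize(v,(800*512//1024,600)) if 0 else im[0],'a.png'); save(im[1],'b.png')
print(env.get_state())
E
```

```text
pics
scene [ 1.451 -0.069  0.742] [-0.33750059  0.64560216  0.6005123  -0.3296607 ]
scoop_center [([343.0, 164.0], 0.98, [0.189, 0.299]), ([359.0, 210.0], 0.61, [0.477, 0.281])]
scoop_neck [([324.0, 154.0], 0.84, [0.129, 0.239]), ([379.0, 196.0], 0.67, [0.425, 0.357]), ([341.0, 215.0], 0.57, [0.511, 0.215])]
scoop_lip [([319.0, 153.0], 0.87, [0.107, 0.226]), ([332.0, 218.0], 0.74, [0.518, 0.188]), ([204.0, 201.0], 0.48, [0.392, -0.199])]
handle_grip [([377.0, 195.0], 0.76, [0.474, 0.332])]
chute []
barrel_mouth [([175.0, 214.0], 0.95, [0.56, -0.26]), ([109.0, 216.0], 0.49, [0.553, -0.439])]
scoop [([360.0, 212.0], 0.89, [0.462, 0.29]), ([347.0, 170.0], 0.66, [0.205, 0.312]), ([129.0, 280.0], 0.35, [0.698, -0.375])]
ball0_center [([379.0, 203.0], 0.46, [0.462, 0.346])]
hammer []
screwdriver [([202.0, 199.0], 0.54, [0.342, -0.208]), ([364.0, 208.0], 0.17, [0.442, 0.309])]
jar [([302.0, 294.0], 0.83, [0.782, 0.059])]
can [([184.0, 289.0], 0.88, [0.741, -0.229])]
dish [([252.0, 273.0], 0.67, [0.699, -0.059])]
mandrel [([354.0, 287.0], 0.58, [0.769, 0.193]), ([130.0, 284.0], 0.3, [0.712, 
[... 1204 characters left out ...]
int_pos': array([-1.41660869e+00,  3.13192238e-01,  4.61015344e-02,  1.30361789e+00,
        1.81746211e-05,  1.43122128e+00]), 'qvel': array([-7.13656699e-04,  6.94546898e-05,  1.99671072e-04, -2.48215594e-03,
       -1.76315011e-03,  3.37039591e-03]), 'tau': array([ 1.04548220e-03, -4.80455911e+01,  2.98810208e+01,  3.96372889e-04,
       -1.77415259e-04,  1.96706491e-07]), 'tcp_pos': array([ 0.1665097 , -0.55039909,  0.23132823]), 'orientation': array([4.38000339e-05, 9.89232315e-01, 1.46353769e-01, 9.40757477e-06]), 'wrist_force': array([-0.3037227 , -0.04559568, -0.11492982]), 'ft_torque': array([0.05563182, 0.04956453, 0.06500012]), 'grip_force': 0.0, 'finger_gap': 0.08520087811320591}
```

View pictures.

View pics/a.png

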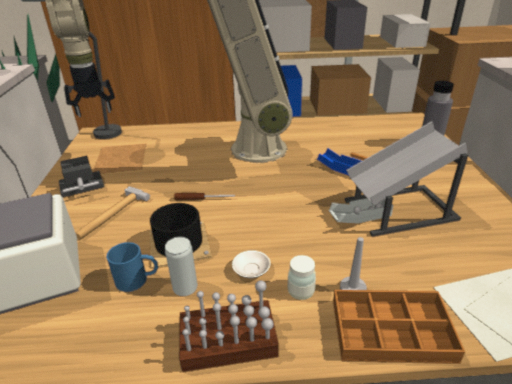

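View pics/b.png

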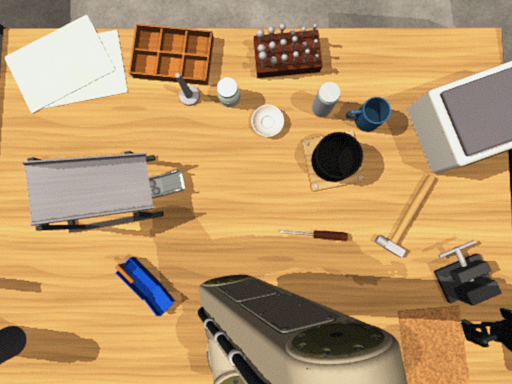

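Run:
```python
import cv2,numpy as np
a=cv2.imread('pics/a.png')[150:240,310:410];b=cv2.imread('pics/b.png')[145:235,110:210]
cv2.imwrite('pics/c.png',np.vstack([cv2.resize(x,None,fx=5.8/1.8,fy=5.8/1.8,interpolation=cv2.INTER_CUBIC) for x in (a,b)]))
```

```text
(no output)
```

View pics/c.png

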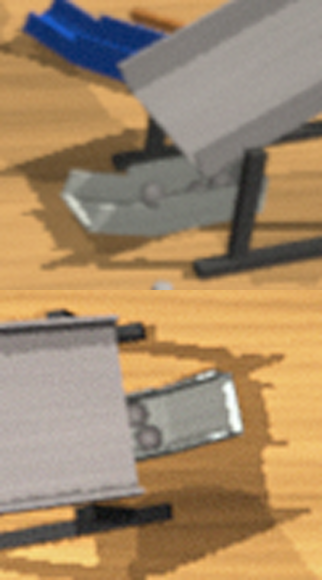

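Request:
jog_arm([
  [[0.05, -0.05, -0.05, 0, 0, 0, 0], [0.1, -0.11, -0.05, 0, 0, 0, 0], [0.1, -0.11, -0.05, 0, 0, 0, 0], [0.1, -0.11, -0.05, 0, 0, 0, 0], [0.1, -0.11, -0.05, 0, 0, 0, 0], [0.1, -0.11, 0, 0, 0, 0, 0], [0.1, -0.11, 0, 0, 0, 0, 0], [0.1, -0.11, 0, 0, 0, 0, 0], [0.1, -0.11, 0, 0, 0, 0, 0], [0.1, -0.11, 0, 0, 0, 0, 0], [0.1, -0.11, 0, 0, 0, 0, 0], [0.1, -0.11, 0, 0, 0, 0, 0], [0.1, -0.11, 0, 0, 0, 0, 0], [0.1, -0.11, 0, 0, 0, 0, 0], [0.1, -0.11, 0, 0, 0, 0, 0], [0.1, -0.11, 0, 0, 0, 0, 0], [0.1, -0.11, 0, 0, 0, 0, 0], [0.1, -0.11, 0, 0, 0, 0, 0], [0.05, -0.06, 0, 0, 0, 0, 0], [0.05, -0.06, 0, 0, 0, 0, 0]],
])

```text
clock: 3.6
tcp_pos: [0.4611, 0.0737, 0.2946]
orientation: [0.0, 0.989, 0.147, 0.0]
wrist_force: [-0.6, -0.5, -0.2]
finger_gap: 0.0856
grip_force: 0.0
```

Request:
jog_arm([
  [[0, 0, 0, 0, 0, -0.047, 0], [0, 0, 0, 0, 0, -0.047, 0], [0, 0, 0, 0, 0, -0.047, 0], [0, 0, 0, 0, 0, -0.047, 0], [0, 0, 0, 0, 0, -0.047, 0], [0, 0, 0, 0, 0, -0.047, 0], [0, 0, 0, 0, 0, -0.047, 0], [0, 0, 0, 0, 0, -0.047, 0], [0, 0, 0, 0, 0, -0.047, 0], [0, 0, 0, 0, 0, -0.047, 0], [0, 0, 0, 0, 0, 0, 0]],
])

```text
clock: 4.7
tcp_pos: [0.4609, 0.0722, 0.2946]
orientation: [0.0, 0.633, 0.774, 0.0]
wrist_force: [-0.3, 1.0, -0.2]
finger_gap: 0.0853
grip_force: 0.0
```

Run:
```python
from h import *
s=env.get_state(); c=cams.read_camera('wrist')
print(s['clock'],s['tcp_pos'],s['orientation'],s['joint_pos']); print(np.round(c['mount'],3),c['fx'])
for t,z in dict(scoop_neck=.03,scoop_lip=.025,scoop_center=.02).items():
    print(t,[(np.round(q['uv']).tolist(),round(q['conf'],2),np.round(px2w(c,q['uv'],z,s)[:2],3).tolist()) for q in spotter.landmark_of(t,'wrist')[:3]])
save(c['pixels'],'d.png')
```

```text
4.7 [0.46088657 0.0721997  0.29458553] [2.76024169e-04 6.32836427e-01 7.74285418e-01 2.69187797e-04] [-1.70004776e-02  8.93116436e-02 -8.03648505e-02  1.40035294e+00
  8.05485516e-05  1.35342174e+00]
[[ 0.    -0.949 -0.316  0.08 ]
 [ 1.    -0.     0.001 -0.001]
 [-0.001 -0.316  0.949 -0.142]
 [ 0.     0.     0.     1.   ]] 283.1898172815723
scoop_neck [([302.0, 54.0], 0.86, [0.499, 0.211])]
scoop_lip [([300.0, 72.0], 0.57, [0.503, 0.189])]
scoop_center []
```

View pics/d.png

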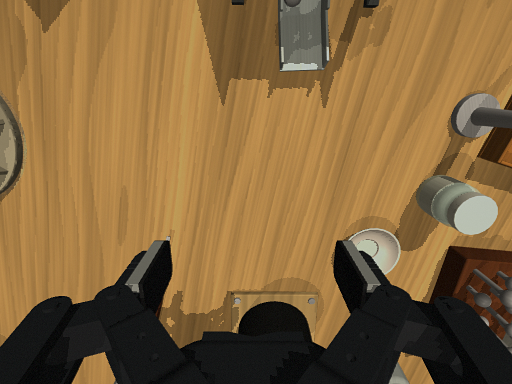

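Request:
jog_arm([
  [[0.08, 0.05, 0, 0, 0, 0, 0], [0.08, 0.05, 0, 0, 0, 0, 0], [0.08, 0.05, 0, 0, 0, 0, 0], [0.08, 0.05, 0, 0, 0, 0, 0], [0, 0, 0, 0, 0, 0, 0], [0, 0, 0, 0, 0, 0, 0]],
])

```text
clock: 5.5
tcp_pos: [0.4944, 0.1602, 0.2935]
orientation: [-0.0, 0.633, 0.774, -0.0]
wrist_force: [-0.7, -0.3, -0.2]
finger_gap: 0.0855
grip_force: 0.0
```

Run:
```python
from h import *
s=env.get_state(); c=cams.read_camera('wrist')
print(s['clock'],s['tcp_pos'],s['orientation'])
for t,z in dict(scoop_neck=.03,scoop_lip=.025,chute=0).items():
    print(t,[(np.round(q['uv'],1).tolist(),round(q['conf'],2),np.round(px2w(c,q['uv'],z,s)[:2],3).tolist()) for q in spotter.landmark_of(t,'wrist')[:3]])
x=c['pixels'][0:200,200:400]
save(cv2.resize(x,None,fx=3,fy=3,interpolation=cv2.INTER_CUBIC),'e.png'); np.save('w.npy',c['pixels'])
for uv in [(0,0)]: pass
import pickle; pickle.dump((c,s),open('w.pkl','wb'))
```

```text
5.5 [0.49440077 0.16022024 0.2935405 ] [-1.25842339e-04  6.33159436e-01  7.74021280e-01 -4.13868148e-04]
scoop_neck [([266.1, 117.4], 0.56, [0.503, 0.21])]
scoop_lip [([267.9, 133.9], 0.57, [0.511, 0.188])]
chute [([267.5, 62.4], 0.91, [0.491, 0.282])]
```

View pics/e.png

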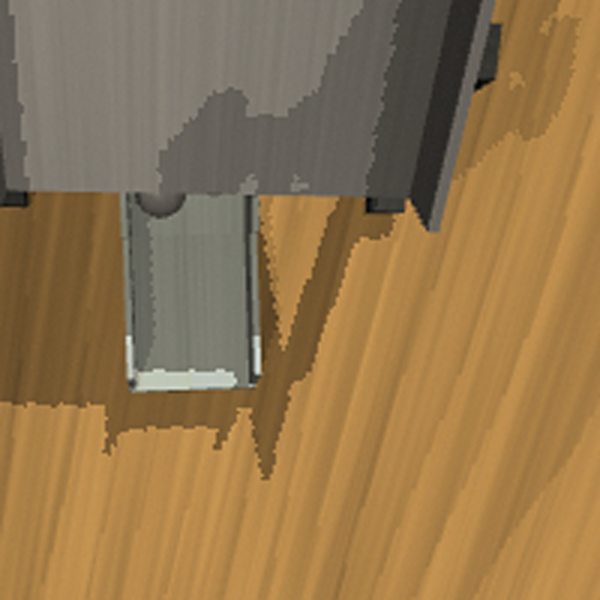

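Run:
```python
from h import *
import pickle; c,s=pickle.load(open('w.pkl','rb'))
P=lambda u,v,z:px2w(c,(200+u/3,v/3),z,s)
for z1,z2 in((.05,.031),(.05,.04),(.025,.025)):
    a=(P(130,388,z1),P(259,385,z1)); b=(P(123,195,z2),P(257,195,z2))
    m=(a[0]+a[1])/2; n=(b[0]+b[1])/2; d=(m-n)[:2]
    print(m[:2],n[:2],np.linalg.norm(a[0]-a[1]),np.linalg.norm(b[0]-b[1]),np.arctan2(d[1],d[0]))
for u,v in((10,192),(430,192)): print(P(u,v,.098))
for u,v in((12,205),(385,210)): print(P(u,v,.01))
```

```text
[0.50371894 0.19658582] [0.48548279 0.27520993] 0.05776069170059347 0.058826455503895106 -1.3428853514389552
[0.50371894 0.19658582] [0.48531336 0.27440382] 0.05776069170059347 0.057517200621299176 -1.3385436046776853
[0.50539579 0.193835  ] [0.48559575 0.27574734] 0.06150767567616212 0.05969929209229235 -1.333623513529146
[0.41946558 0.25712901 0.098     ]
[0.57008925 0.28762951 0.098     ]
[0.40594323 0.25654488 0.01      ]
[0.57595642 0.28877839 0.01      ]
```

Request:
jog_arm([
  [[0, 0, 0.03, 0, 0, -0.0458, 0], [0, 0, 0.03, 0, 0, -0.0458, 0], [0, 0, 0.03, 0, 0, -0.0458, 0], [0, 0, 0.03, 0, 0, -0.0458, 0], [0, 0, 0.03, 0, 0, -0.0458, 0], [0, 0, 0.03, 0, 0, -0.0458, 0], [0, 0, 0.03, 0, 0, -0.0458, 0], [0, 0, 0.03, 0, 0, -0.0458, 0], [0, 0, 0.03, 0, 0, -0.0458, 0], [0, 0, 0.03, 0, 0, -0.0458, 0], [0, 0, 0.03, 0, 0, -0.0458, 0], [0, 0, 0.03, 0, 0, -0.0458, 0], [0, 0, 0.03, 0, 0, -0.0458, 0], [0, 0, 0.03, 0, 0, -0.0458, 0], [0, 0, 0.03, 0, 0, -0.0458, 0], [0, 0, 0.03, 0, 0, -0.0458, 0], [0, 0, 0.03, 0, 0, -0.0458, 0], [0, 0, 0.03, 0, 0, -0.0458, 0], [0, 0, 0.03, 0, 0, -0.0458, 0], [0, 0, 0.03, 0, 0, -0.0458, 0]],
])

```text
clock: 7.7
tcp_pos: [0.4946, 0.1593, 0.1437]
orientation: [0.0, -0.686, 0.728, -0.0]
wrist_force: [-0.4, -0.4, 0.0]
finger_gap: 0.0855
grip_force: 0.0
```

Request:
jog_arm([
  [[0, 0, 0, 0, 0, -0.0458, 0], [0, 0, 0, 0, 0, -0.0458, 0], [-0.063, -0.024, 0, 0, 0, 0, 0], [-0.063, -0.024, 0, 0, 0, 0, 0], [-0.063, -0.024, 0, 0, 0, 0, 0], [0, 0, 0, 0, 0, 0, 0], [0, 0, 0, 0, 0, 0, 0]],
])

```text
clock: 8.4
tcp_pos: [0.5016, 0.21, 0.1437]
orientation: [0.0, 0.782, -0.624, 0.0]
wrist_force: [-0.5, -0.4, -0.8]
finger_gap: 0.0855
grip_force: 0.0
```

Run:
```python
from h import *
s=env.get_state(); c=cams.read_camera('wrist')
print(s['clock'],s['tcp_pos'],s['joint_pos'],R.from_quat(s['orientation'],scalar_first=True).as_matrix().round(3))
save(c['pixels'],'f.png')
for x,z in((.069,.016),(.069,.043),(.099,.025)):
  for y in(-.03,.03):
    d=np.array([.224,-.975]);o=np.array([.483,.2885]); l=np.array([.975,.224])
    print(x,y,w2px(c,[*(o+x*d+y*l),z],s).round())
```

```text
8.4 [0.50158965 0.21004923 0.143715  ] [ 2.49150614e-01  2.95474272e-01 -1.97499916e-01  1.07814260e+00
 -3.96560591e-04 -1.54554610e+00] [[ 0.222 -0.975 -0.   ]
 [-0.975 -0.222 -0.   ]
 [ 0.     0.    -1.   ]]
0.069 -0.03 [282. 190.]
0.069 0.03 [223. 190.]
0.069 -0.03 [285. 200.]
0.069 0.03 [220. 200.]
0.099 -0.03 [284. 163.]
0.099 0.03 [221. 163.]
```

View pics/f.png

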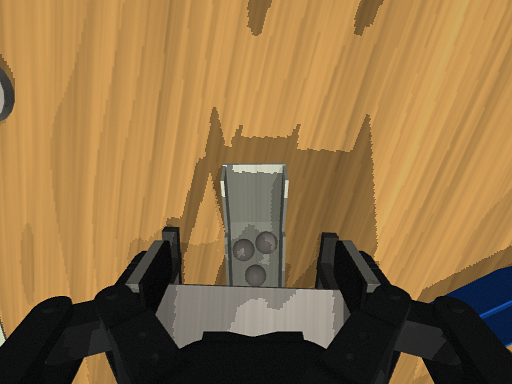

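Request:
jog_arm([
  [[0, 0.006, 0.06, 0, 0, 0, 0], [0, 0, 0.08, 0, 0, 0, 0], [0, 0, 0.08, 0, 0, 0, 0], [0, 0, 0.08, 0, 0, 0, 0], [0, 0, 0.08, 0, 0, 0, 0], [0, 0, 0.06, 0, 0, 0, 0], [0, 0, 0.06, 0, 0, 0, 0], [0, 0, 0.03, 0, 0, 0, 0], [0, 0, 0.02, 0, 0, 0, 0], [0, 0, 0, 0, 0, 0, 0], [0, 0, 0, 0, 0, 0, 50], [0, 0, 0, 0, 0, 0, 60], [0, 0, 0, 0, 0, 0, 80], [0, 0, 0, 0, 0, 0, 120], [0, 0, 0, 0, 0, 0, 120], [0, 0, 0, 0, 0, 0, 120], [0, 0, 0, 0, 0, 0, 120]],
], force=40)

```text
clock: 10.15
tcp_pos: [0.5008, 0.2098, 0.0071]
orientation: [-0.0, 0.782, -0.624, 0.0]
wrist_force: [-1.5, -0.9, 5.5]
finger_gap: 0.0598
grip_force: 42.1
```

Request:
jog_arm([
  [[0.01, 0, -0.003, 0, 0, 0, 120], [0.02, 0, 0, 0, 0, 0, 120], [0.03, 0, 0, 0, 0, 0, 120], [0.04, 0, 0, 0, 0, 0, 120], [0.05, 0, 0, 0, 0, 0, 120], [0.05, 0, 0, 0, 0, 0, 120], [0.05, 0, 0, 0, 0, 0, 120], [0.05, 0, 0, 0, 0, 0, 120], [0.05, 0, 0, 0, 0, 0, 120], [0.05, 0, 0, 0, 0, 0, 120], [0.05, 0, 0, 0, 0, 0, 120], [0.05, 0, 0, 0, 0, 0, 120], [0.05, 0, 0, 0, 0, 0, 120], [0.05, 0, 0, 0, 0, 0, 120], [0.04, 0, 0, 0, 0, 0, 120], [0.03, 0, 0, 0, 0, 0, 120], [0.02, 0, 0, 0, 0, 0, 120], [0.01, 0, 0, 0, 0, 0, 120], [0, 0, 0, 0, 0, 0, 120], [0, 0, 0, 0, 0, 0, 120]],
])

```text
clock: 12.15
tcp_pos: [0.5392, 0.0385, 0.0072]
orientation: [0.001, 0.782, -0.624, 0.001]
wrist_force: [-1.1, 0.4, 5.1]
finger_gap: 0.0592
grip_force: 44.3
```

Request:
jog_arm([
  [[0, 0, 0, 0, 0, 0, 60], [0, 0, 0, 0, 0, 0, 30], [0, 0, 0, 0, 0, 0, 0], [0, 0, 0, 0, 0, 0, 0], [0, 0, 0, 0, 0, 0, 0], [0, 0, -0.03, 0, 0, 0, 0], [0, 0, -0.06, 0, 0, 0, 0], [0, 0, -0.1, 0, 0, 0, 0], [0, 0, -0.16, 0, 0, 0, 0], [0, 0, -0.16, 0, 0, 0, 0], [0, 0, -0.16, 0, 0, 0, 0], [0, 0, -0.16, 0, 0, 0, 0], [0, 0, -0.16, 0, 0, 0, 0], [0, 0, 0, 0, 0, 0, 0], [0, 0, 0, 0, 0, 0, 0]],
])

```text
clock: 13.65
tcp_pos: [0.5397, 0.039, 0.2561]
orientation: [-0.001, 0.782, -0.624, 0.001]
wrist_force: [-0.0, -0.5, -0.7]
finger_gap: 0.0851
grip_force: 0.0
```

Run:
```python
from h import *
s=env.get_state(); print(s['clock'],s['tcp_pos'],s['joint_pos'],s['finger_gap'])
im=[]
for n in('top','scene','wrist'):
    c=cams.read_camera(n); im.append(c['pixels'])
    for t,z in dict(scoop_lip=.025,scoop_neck=.03,handle_grip=.069,scoop_center=.02,barrel_mouth=.1).items():
        r=spotter.landmark_of(t,n)
        print(n,t,[(np.round(q['uv']).tolist(),round(q['conf'],2),np.round(px2w(c,q['uv'],z,s)[:2],3).tolist()) for q in r[:2]])
save(np.hstack([cv2.resize(im[0][120:320,120:360],(400,333)),cv2.resize(im[2],(400,300))[:300].copy() if 0 else cv2.resize(im[2],(400,333))]),'g.png')
```

```text
13.65 [0.53971772 0.03900613 0.25612611] [-7.61156330e-02  2.38372155e-01  5.95546630e-03  1.33505654e+00
 -2.18226138e-04 -1.87036794e+00] 0.0851153418789141
top scoop_lip [([311.0, 234.0], 0.48, [0.345, -0.192]), ([244.0, 166.0], 0.45, [0.547, 0.008])]
top scoop_neck [([234.0, 169.0], 0.46, [0.535, 0.04])]
top handle_grip []
top scoop_center [([207.0, 176.0], 0.52, [0.514, 0.122]), ([239.0, 167.0], 0.32, [0.544, 0.023])]
top barrel_mouth [([338.0, 152.0], 0.85, [0.575, -0.258])]
scene scoop_lip [([318.0, 156.0], 0.96, [0.13, 0.218]), ([279.0, 229.0], 0.88, [0.556, 0.026])]
scene scoop_neck [([326.0, 156.0], 0.87, [0.146, 0.244]), ([286.0, 226.0], 0.75, [0.548, 0.047])]
scene handle_grip [([327.0, 203.0], 0.83, [0.503, 0.172]), ([354.0, 156.0], 0.62, [0.22, 0.327])]
scene scoop_center [([341.0, 160.0], 0.79, [0.162, 0.299]), ([252.0, 274.0], 0.68, [0.724, -0.059])]
scene barrel_mouth [([173.0, 218.0], 0.62, [0.575, -0.264])]
wrist scoop_lip [([252.0, 144.0], 0.97, [0.545, 0.023])]
wrist scoop_neck [([254.0, 159.0], 0.74, [0.539, 0.04])]
wrist handle_grip [([252.0, 258.0], 0.97, [0.512, 0.165])]
wrist scoop_center [([255.0, 214.0], 0.97, [0.518, 0.121]), ([418.0, 345.0], 0.97, [0.191, 0.297])]
wrist barrel_mouth []
```

View pics/g.png

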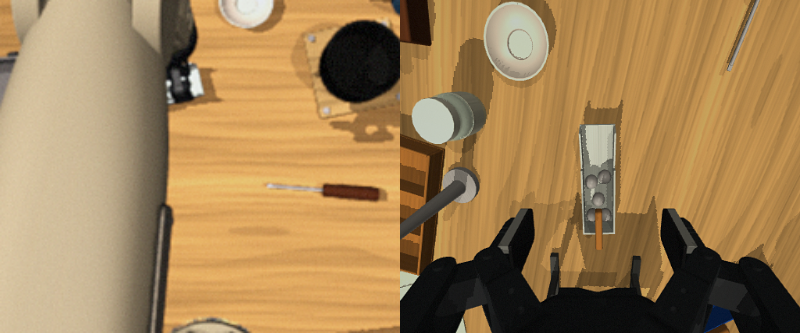

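Request:
jog_arm([
  [[-0.06, 0, 0, 0, 0, 0, 0], [-0.1, 0, 0, 0, 0, 0, 0], [-0.12, 0, 0, 0, 0, 0, 0], [-0.12, 0, 0.05, 0, 0, 0, 0], [-0.084, 0, 0.1, 0, 0, 0, 0], [0, 0, 0.12, 0, 0, 0, 0], [0, 0, 0.12, 0, 0, 0, 0], [0, 0, 0.12, 0, 0, 0, 0], [0, 0, 0.1, 0, 0, 0, 0], [0, 0, 0.1, 0, 0, 0, 0], [0, 0, 0.06, 0, 0, 0, 0], [0, 0, 0.042, 0, 0, 0, 0], [0, 0, 0, 0, 0, 0, 0], [0, 0, 0, 0, 0, 0, 0]],
])

```text
clock: 15.95
tcp_pos: [0.5125, 0.1575, 0.052]
orientation: [-0.0, 0.782, -0.624, 0.0]
wrist_force: [-0.1, -0.2, 0.3]
finger_gap: 0.0853
grip_force: 0.0
```

Request:
jog_arm([
  [[0, 0, 0, 0, 0, 0, 100], [0, 0, 0, 0, 0, 0, 140], [0, 0, 0, 0, 0, 0, 170], [0, 0, 0, 0, 0, 0, 190], [0, 0, 0, 0, 0, 0, 210], [0, 0, 0, 0, 0, 0, 255], [0, 0, 0, 0, 0, 0, 255], [0, 0, 0, 0, 0, 0, 255], [0, 0, 0, 0, 0, 0, 255]],
], force=110)

```text
clock: 16.85
tcp_pos: [0.5118, 0.157, 0.0516]
orientation: [0.0, 0.782, -0.624, -0.0]
wrist_force: [-4.0, -0.9, 4.2]
finger_gap: 0.0098
grip_force: 107.7
```

Request:
jog_arm([
  [[0, 0, -0.01, 0, 0, 0, 255], [0, 0, -0.02, 0, 0, 0, 255], [0, 0, -0.03, 0, 0, 0, 255], [0, 0, -0.04, 0, 0, 0, 255], [0, 0, -0.05, 0, 0, 0, 255], [0, 0, -0.06, 0, 0, 0, 255], [0, 0, -0.06, 0, 0, 0, 255], [0, 0, -0.06, 0, 0, 0, 255], [0, 0, -0.06, 0, 0, 0, 255], [0, 0, -0.06, 0, 0, 0, 255], [0, 0, -0.05, 0, 0, 0, 255], [0, 0, -0.03, 0, 0, 0, 255], [0, 0, -0.01, 0, 0, 0, 255], [0, 0, 0, 0, 0, 0, 255]],
])

```text
clock: 18.25
tcp_pos: [0.5123, 0.1571, 0.1867]
orientation: [-0.0, 0.782, -0.624, 0.0]
wrist_force: [0.1, 0.5, -4.5]
finger_gap: 0.01
grip_force: 107.4
```

Run:
```python
from h import *
s=env.get_state(); print(s['clock'],s['tcp_pos'],s['wrist_force'],s['ft_torque'],s['finger_gap'])
im=[]
for n in('wrist','scene'):
    c=cams.read_camera(n); im.append(c['pixels'])
    for t in('scoop_lip','scoop_neck','scoop_center'):
        print(n,t,[(np.round(q['uv']).tolist(),round(q['conf'],2)) for q in spotter.landmark_of(t,n)[:2]])
    d=np.array([.222,-.975]); o=np.array(s['tcp_pos'])
    for x,z in((.099,.025),(.08,.03),(0,.02)):
        print(w2px(c,[*(o[:2]+(x+.042)*d),o[2]+.019-.071+z],s).round())
save(np.hstack([cv2.resize(im[0],(400,300)),cv2.resize(im[1][120:270,230:430],(400,300))]),'i.png')
```

```text
18.25 [0.51230707 0.15708361 0.18669187] [ 0.05558453  0.49798859 -4.53433278] [ 0.06813458  0.0161686  -0.01748035] 0.01002258836577998
wrist scoop_lip []
wrist scoop_neck [([252.0, 15.0], 0.65)]
wrist scoop_center [([462.0, 318.0], 0.82), ([254.0, 163.0], 0.61)]
[251. -33.]
[251.   8.]
[252. 159.]
scene scoop_lip [([279.0, 188.0], 0.8)]
scene scoop_neck [([284.0, 185.0], 0.74), ([324.0, 158.0], 0.74)]
scene scoop_center [([308.0, 183.0], 0.57), ([344.0, 161.0], 0.53)]
[276. 187.]
[283. 185.]
[310. 183.]
```

View pics/i.png

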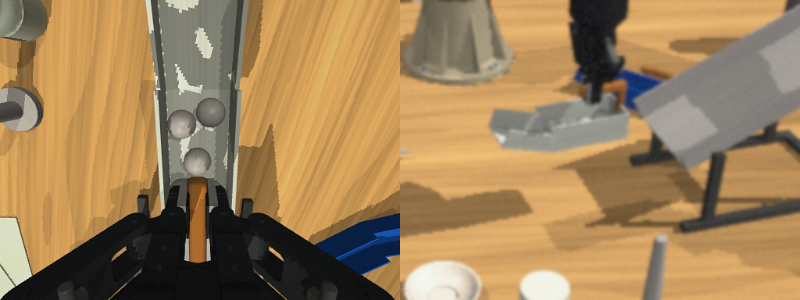

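Request:
jog_arm([
  [[0, 0, 0, 0, 0, 0.007, 255], [0, 0, 0, 0, 0, 0.014, 255], [0, 0, 0, 0, 0, 0.02, 255], [0, 0, 0, 0, 0, 0.024, 255], [0, 0, 0, 0, 0, 0.024, 255], [0, 0, 0, 0, 0, 0.024, 255], [0, 0, 0, 0, 0, 0.024, 255], [0, 0, 0, 0, 0, 0.02, 255], [0, 0, 0, 0, 0, 0.013, 255], [0, 0, 0, 0, 0, 0.007, 255]],
])

```text
clock: 19.65
tcp_pos: [0.5122, 0.1571, 0.1865]
orientation: [-0.0, -0.58, 0.815, -0.0]
wrist_force: [-0.0, -0.1, -4.5]
finger_gap: 0.0095
grip_force: 107.4
```

Request:
jog_arm([
  [[0.0105, -0.00965, 0, 0, 0, 0, 255], [0.021, -0.0193, 0, 0, 0, 0, 255], [0.0315, -0.02895, 0, 0, 0, 0, 255], [0.042, -0.0386, 0, 0, 0, 0, 255], [0.0525, -0.04825, 0, 0, 0, 0, 255], [0.0525, -0.04825, 0, 0, 0, 0, 255], [0.0525, -0.04825, 0, 0, 0, 0, 255], [0.0525, -0.04825, 0, 0, 0, 0, 255], [0.0525, -0.04825, 0, 0, 0, 0, 255], [0.0525, -0.04825, 0, 0, 0, 0, 255], [0.0525, -0.04825, 0, 0, 0, 0, 255], [0.0525, -0.04825, 0, 0, 0, 0, 255], [0.0525, -0.04825, 0, 0, 0, 0, 255], [0.0525, -0.04825, 0, 0, 0, 0, 255], [0.0525, -0.04825, 0, 0, 0, 0, 255], [0.0525, -0.04825, 0, 0, 0, 0, 255], [0.042, -0.0386, 0, 0, 0, 0, 255], [0.0315, -0.02895, 0, 0, 0, 0, 255], [0.021, -0.0193, 0, 0, 0, 0, 255], [0.0105, -0.00965, 0, 0, 0, 0, 255]],
])

```text
clock: 21.65
tcp_pos: [0.6263, -0.105, 0.1864]
orientation: [-0.0, -0.58, 0.815, 0.0]
wrist_force: [0.1, -0.7, -4.7]
finger_gap: 0.0099
grip_force: 107.4
```

Request:
jog_arm([
  [[0, 0, 0.01, 0, 0, 0, 255], [0, 0, 0.02, 0, 0, 0, 255], [0, 0, 0.03, 0, 0, 0, 255], [0, 0, 0.03, 0, 0, 0, 255], [0, 0, 0.02, 0, 0, 0, 255], [0, 0, 0.01, 0, 0, 0, 255], [0, 0, 0, 0, 0, 0, 255], [0, 0, 0, 0, 0, 0, 255]],
])

```text
clock: 22.45
tcp_pos: [0.6262, -0.1044, 0.1567]
orientation: [0.0, -0.58, 0.814, -0.0]
wrist_force: [-1.1, -0.3, -4.6]
finger_gap: 0.0098
grip_force: 107.5
```

Run:
```python
from h import *
s=env.get_state(); A=rot(s['orientation']); print(s['clock'],s['tcp_pos'],A.round(3).tolist(),s['joint_pos'],s['wrist_force'])
lip=np.array(s['tcp_pos'])+A@[.141,0,.052-.025]; print('lip',lip)
im=[]
for n in('scene','top','wrist'):
    c=cams.read_camera(n); im.append(c['pixels'])
    for t,z in dict(scoop_lip=lip[2],barrel_mouth=.1).items():
        print(n,t,[(np.round(q['uv']).tolist(),round(q['conf'],2),px2w(c,q['uv'],z,s)[:2].round(3)) for q in spotter.landmark_of(t,n)[:2]])
    print(w2px(c,lip,s).round())
save(np.hstack([cv2.resize(im[0][150:300,110:310],(400,300)),cv2.resize(im[2],(400,300))]),'j.png')
```

```text
22.45 [ 0.62620372 -0.10443519  0.15669841] [[-0.326, -0.945, 0.0], [-0.945, 0.326, -0.0], [0.0, -0.0, -1.0]] [-2.91567453e-01  4.57317109e-01  7.54146157e-02  1.18858721e+00
 -7.58315222e-05 -1.52979806e+00] [-1.12837754 -0.28360698 -4.55056353]
lip [ 0.58017889 -0.23771384  0.12970732]
scene scoop_lip [([185.0, 210.0], 0.87, array([ 0.586, -0.226])), ([318.0, 154.0], 0.76, array([0.312, 0.178]))]
scene barrel_mouth [([175.0, 212.0], 0.59, array([ 0.548, -0.261]))]
[181. 209.]
top scoop_lip [([333.0, 149.0], 0.87, array([ 0.578, -0.239])), ([338.0, 152.0], 0.63, array([ 0.571, -0.251]))]
top barrel_mouth [([342.0, 154.0], 0.83, array([ 0.569, -0.269]))]
[333. 148.]
wrist scoop_lip [([254.0, 279.0], 0.57, array([ 0.639, -0.063]))]
wrist barrel_mouth []
[252. -33.]
```

View pics/j.png

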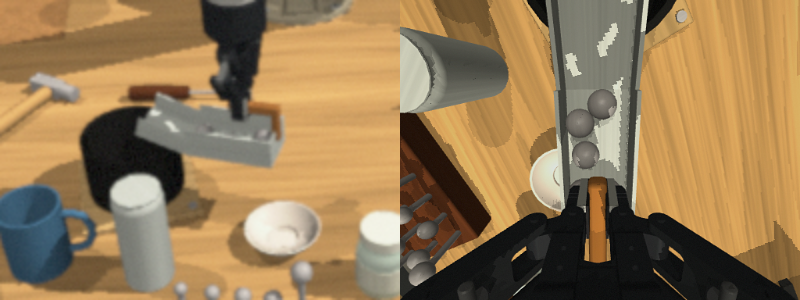

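Request:
jog_arm([
  [[0.0041, 0, -0.0196, 0, -0.0111, 0, 255], [0.0041, 0, -0.0196, 0, -0.0111, 0, 255], [0.0041, 0, -0.0196, 0, -0.0111, 0, 255], [0.0041, 0, -0.0196, 0, -0.0111, 0, 255], [0.0041, 0, -0.0196, 0, -0.0111, 0, 255], [0.0041, 0, -0.0196, 0, -0.0111, 0, 255], [0.0041, 0, -0.0196, 0, -0.0111, 0, 255], [0, 0, 0, 0, 0, 0, 255]],
])

```text
clock: 23.7
tcp_pos: [0.6226, -0.116, 0.1902]
orientation: [0.099, -0.575, 0.809, 0.07]
wrist_force: [-0.1, 0.2, -3.8]
finger_gap: 0.0096
grip_force: 107.5
```

Run:
```python
from h import *
s=env.get_state(); A=rot(s['orientation']); print(s['clock'],s['tcp_pos'],A.round(3).tolist(),s['joint_pos'],s['wrist_force'])
print('lip',np.array(s['tcp_pos'])+A@[.141,0,.027])
```

```text
23.7 [ 0.62257702 -0.11596415  0.19021878] [[-0.318, -0.945, 0.08], [-0.917, 0.328, 0.227], [-0.241, -0.001, -0.971]] [-0.42660797  0.43621091  0.10371793  1.26036994  0.2423464  -1.66575553] [-0.14581858  0.15928137 -3.76475112]
lip [ 0.57983936 -0.23909946  0.13004248]
```

Request:
jog_arm([
  [[0.0041, 0, -0.0196, 0, -0.0111, 0, 255], [0.0041, 0, -0.0196, 0, -0.0111, 0, 255], [0.0041, 0, -0.0196, 0, -0.0111, 0, 255], [0.0041, 0, -0.0196, 0, -0.0111, 0, 255], [0.0041, 0, -0.0196, 0, -0.0111, 0, 255], [0.0041, 0, -0.0196, 0, -0.0111, 0, 255], [0.0041, 0, -0.0196, 0, -0.0111, 0, 255], [0.0041, 0, -0.0196, 0, -0.0111, 0, 255], [0.0041, 0, -0.0196, 0, -0.0111, 0, 255], [0.0041, 0, -0.0196, 0, -0.0111, 0, 255], [0.0041, 0, -0.0196, 0, -0.0111, 0, 255], [0.0041, 0, -0.0196, 0, -0.0111, 0, 255], [0.0041, 0, -0.0196, 0, -0.0111, 0, 255], [0.0041, 0, -0.0196, 0, -0.0111, 0, 255], [0.0041, 0, -0.0196, 0, -0.0111, 0, 255], [0.0041, 0, -0.0196, 0, -0.0111, 0, 255], [0.0041, 0, -0.0196, 0, -0.0111, 0, 255], [0.0041, 0, -0.0196, 0, -0.0111, 0, 255], [0, 0, 0, 0, 0, 0, 255], [0, 0, 0, 0, 0, 0, 255]],
])

```text
clock: 25.7
tcp_pos: [0.6031, -0.1719, 0.2546]
orientation: [0.344, -0.526, 0.739, 0.245]
wrist_force: [0.6, 0.8, -1.7]
finger_gap: 0.0097
grip_force: 108.1
```

Run:
```python
from h import *
s=env.get_state(); A=rot(s['orientation']); print(s['clock'],s['tcp_pos'],A.round(3).tolist(),s['joint_pos'],s['wrist_force'])
print('lip',np.array(s['tcp_pos'])+A@[.141,0,.027])
a=cams.read_camera('wrist')['pixels'];b=cams.read_camera('scene')['pixels']
save(np.hstack([cv2.resize(b[120:270,110:310],(400,300)),cv2.resize(a,(400,300))]),'k.png')
```

```text
25.7 [ 0.60307182 -0.17191334  0.2545806 ] [[-0.211, -0.945, 0.25], [-0.609, 0.327, 0.723], [-0.765, -0.0, -0.644]] [-0.75723899  0.63253188  0.30956586  1.70244618  0.77160352 -2.18227016] [ 0.64969398  0.82071684 -1.68615919]
lip [ 0.58014275 -0.23820649  0.12932296]
```

View pics/k.png

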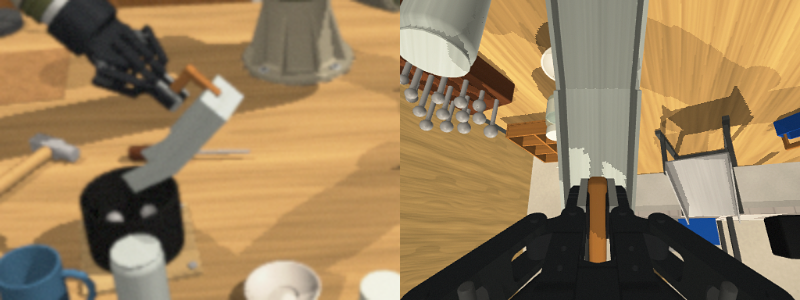

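Request:
jog_arm([
  [[-0.0031, 0, 0.0198, 0, 0.0111, 0, 255], [-0.0062, 0, 0.0396, 0, 0.0222, 0, 255], [-0.0062, 0, 0.0396, 0, 0.0222, 0, 255], [-0.0062, 0, 0.0396, 0, 0.0222, 0, 255], [-0.0062, 0, 0.0396, 0, 0.0222, 0, 255], [-0.0062, 0, 0.0396, 0, 0.0222, 0, 255], [-0.0062, 0, 0.0396, 0, 0.0222, 0, 255], [-0.0062, 0, 0.0396, 0, 0.0222, 0, 255], [-0.0062, 0, 0.0396, 0, 0.0222, 0, 255], [-0.0062, 0, 0.0396, 0, 0.0222, 0, 255], [-0.0062, 0, 0.0396, 0, 0.0222, 0, 255], [-0.0062, 0, 0.0396, 0, 0.0222, 0, 255], [-0.0062, 0, 0.0396, 0, 0.0222, 0, 255], [0, 0, 0, 0, 0, 0, 255], [0, 0, -0.03, 0, 0, 0, 255], [0, 0, -0.06, 0, 0, 0, 255], [0, 0, -0.06, 0, 0, 0, 255], [0, 0, -0.03, 0, 0, 0, 255], [0, 0, 0, 0, 0, 0, 255]],
])

```text
clock: 27.7
tcp_pos: [0.627, -0.1053, 0.2039]
orientation: [0.001, -0.58, 0.815, -0.001]
wrist_force: [0.1, -0.6, -1.8]
finger_gap: 0.0099
grip_force: 108.0
```

Run:
```python
from h import *
s=env.get_state(); A=rot(s['orientation']); print(s['clock'],s['tcp_pos'],A.round(3).tolist(),s['joint_pos'],s['wrist_force'])
```

```text
27.7 [ 0.62704279 -0.1053037   0.20389138] [[-0.328, -0.945, 0.004], [-0.945, 0.328, -0.001], [-0.001, -0.004, -1.0]] [-2.92850061e-01  4.37859574e-01  1.61613274e-01  1.29055134e+00
  6.51699201e-04 -1.52985870e+00] [ 0.06100726 -0.63205522 -1.77569862]
```

Request:
jog_arm([
  [[-0.0105, 0.00965, 0, 0, 0, 0, 255], [-0.021, 0.0193, 0, 0, 0, 0, 255], [-0.0315, 0.02895, 0, 0, 0, 0, 255], [-0.042, 0.0386, 0, 0, 0, 0, 255], [-0.0525, 0.04825, 0, 0, 0, 0, 255], [-0.0525, 0.04825, 0, 0, 0, 0, 255], [-0.0525, 0.04825, 0, 0, 0, 0, 255], [-0.0525, 0.04825, 0, 0, 0, 0, 255], [-0.0525, 0.04825, 0, 0, 0, 0, 255], [-0.0525, 0.04825, 0, 0, 0, 0, 255], [-0.0525, 0.04825, 0, 0, 0, 0, 255], [-0.0525, 0.04825, 0, 0, 0, 0, 255], [-0.0525, 0.04825, 0, 0, 0, 0, 255], [-0.0525, 0.04825, 0, 0, 0, 0, 255], [-0.0525, 0.04825, 0, 0, 0, 0, 255], [-0.0525, 0.04825, 0, 0, 0, 0, 255], [-0.042, 0.0386, 0, 0, 0, 0, 255], [-0.0315, 0.02895, 0, 0, 0, 0, 255], [-0.021, 0.0193, 0, 0, 0, 0, 255], [-0.0105, 0.00965, 0, 0, 0, 0, 255]],
])

```text
clock: 29.7
tcp_pos: [0.5121, 0.1578, 0.2014]
orientation: [-0.0, -0.58, 0.814, -0.0]
wrist_force: [1.9, -0.2, -2.1]
finger_gap: 0.0099
grip_force: 108.0
```

Request:
jog_arm([
  [[0, 0, 0.03, 0, 0, 0, 255], [0, 0, 0.06, 0, 0, 0, 255], [0, 0, 0.08, 0, 0, 0, 255], [0, 0, 0.08, 0, 0, 0, 255], [0, 0, 0.08, 0, 0, 0, 255], [0, 0, 0.08, 0, 0, 0, 255], [0, 0, 0.06, 0, 0, 0, 255], [0, 0, 0.05, 0, 0, 0, 255], [0, 0, 0.03, 0, 0, 0, 255], [0, 0, 0.02, 0, 0, 0, 255], [0, 0, 0.012, 0, 0, 0, 255], [0, 0, 0.008, 0, 0, 0, 255], [0, 0, 0.006, 0, 0, 0, 255], [0, 0, 0.005, 0, 0, 0, 255], [0, 0, 0, 0, 0, 0, 255], [0, 0, 0, 0, 0, 0, 255]],
])

```text
clock: 31.3
tcp_pos: [0.5126, 0.1574, 0.0516]
orientation: [0.0, -0.58, 0.814, -0.0]
wrist_force: [-0.6, 1.0, 0.4]
finger_gap: 0.01
grip_force: 108.2
```

Request:
jog_arm([
  [[0, 0, 0, 0, 0, 0, 200], [0, 0, 0, 0, 0, 0, 160], [0, 0, 0, 0, 0, 0, 120], [0, 0, 0, 0, 0, 0, 60], [0, 0, 0, 0, 0, 0, 0], [0, 0, 0, 0, 0, 0, 0], [0, 0, 0, 0, 0, 0, 0], [0, 0, 0, 0, 0, 0, 0], [0, 0, -0.03, 0, 0, 0, 0], [0, 0, -0.06, 0, 0, 0, 0], [0, 0, -0.12, 0, 0, 0, 0], [0, 0, -0.16, 0, 0, 0, 0], [0, 0, -0.16, 0, 0, 0, 0], [0, 0, -0.16, 0, 0, 0, 0], [0, 0, -0.16, 0, 0, 0, 0], [0, 0, 0, 0, 0, 0, 0], [0, 0, 0, 0, 0, 0, 0]],
])

```text
clock: 33.0
tcp_pos: [0.5129, 0.1573, 0.2653]
orientation: [0.001, -0.58, 0.814, -0.001]
wrist_force: [-0.2, -0.4, -0.2]
finger_gap: 0.0855
grip_force: 0.0
```

Run:
```python
from h import *
s=env.get_state(); print(s['clock'],s['tcp_pos'],s['finger_gap'])
a=cams.read_camera('top')['pixels'];b=cams.read_camera('scene')['pixels']; w=cams.read_camera('wrist')['pixels']
t=cv2.resize(a[120:190,300:380],(400,300)) 
save(np.vstack([np.hstack([t,cv2.resize(w,(400,300))]),np.hstack([cv2.resize(b,(400,300)),cv2.resize(a,(400,300))])]),'l.png')
```

```text
33.0 [0.51294818 0.15734789 0.26527834] 0.08552726399516927
```

View pics/l.png

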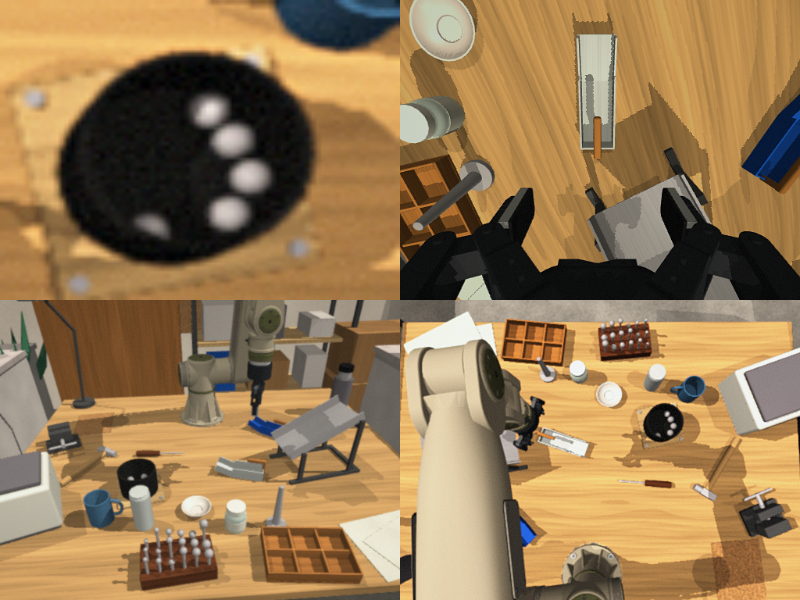

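All five balls are in the barrel (top-left panel). The scoop is empty and upright on the bench, the bystanders have not moved, and the gripper is clear.

```bash
python3 -c "
from workcell import ticket
print(ticket.hand_in())"
```

```text
the job is handed in; nothing more can be done
None
```

I drew the scoop clear of the chute, poured all five balls into the barrel, stood the empty scoop upright on the bench, and handed the job in at about 33 s of the 72 s allowed.

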